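Uncover a fossil and lock its carrier into the imaging stage

TASK

The fossil's carrier is locked in the imaging stage with its dust cover still on, and the light bar is over the cover. Press the catch's thumb pad so that the carrier springs out, then lift the cover off by its grip and set it down upright on the cork mat without dropping it, and only then push the carrier back in, fully home, until the catch clicks and holds it. Do not knock the fossil, and leave the other things on the table where they are.

Things in the scene. Friction and masses are not known exactly. Their poses are not given: they have to be found in the camera images.
- stage: Imaging stage, fixed, place and yaw vary: dark steel base plate, x -160 to 130, y -125 to 125, 20 mm thick, with two aluminium dovetail rails along its x (y +-32 to +-53, top z 32.5 mm). Origin: on the underside, below the carrier's origin when that is home; z up. x is the direction of insertion (away from the robot), the open end is at -x. End stops allow 3 mm of travel past home.
- light_bar (a point): Centre of the black light bar that crosses above the stage along y, at x 67, y 0, z 132 mm in the stage's frame: 20 (x) x 212 (y) x 16 mm, its underside 10 mm above the cover's flat top. Its two 16 mm posts stand at y +-98 mm.
- ejector (a joint): Spring ejector at the rear of the stage: 0 = carrier home, 0.07 m = carrier fully released. It pushes the carrier towards the stage's -x with 6 N when home, 4.5 N when 70 mm out. It is damped (35 N s/m): the carrier comes out slowly, in about 1 s, and stops about 70 mm out, still held in the rails.
- catch (a joint): The sprung catch slides straight down: 0 = up (rest), 0.012 m = fully pressed. Its steel nose stands in a notch in the carrier's +y edge and holds it home; pressing 9 mm or more frees the carrier; it takes 4 to 7 N. While the carrier is pushed in, its deck keeps the nose about 8 mm down until the notch arrives; then it springs up with a click.
- catch_pad (a point): Centre of the top face of the catch's black thumb pad, 36 x 36 mm and 38 mm high, at x -35, y +106, z +66 mm in the stage's frame, beside the carrier; it moves down with the catch.
- carrier: The carrier, a loose aluminium plate in the dovetail; slides along the stage's x. Origin: centre of its underside, 20 mm above the stage's origin; axes as the stage's. Deck x +-85, y +-66 mm, top at z 24 mm. A 4 mm fence frames the cover's foot, 1.5 to 2 mm play. 0.6 kg with the fossil. Home: its origin over the stage's (x within 3 mm). Released: about x -70 mm in the stage's frame.
- push_tab (a point): Centre of the front (-x) face of the carrier's push tab, an upright plate 8 mm thick, 70 mm wide (y), standing 26 mm above the deck at its front edge: at x -85, y 0, z 37 mm in the carrier's frame, z 57 mm above the table.
- fossil: The fragile fossil, a brown vertebra in a white plaster bed, fixed on the carrier under the cover: 78 x 72 mm, 58 mm high. Origin: centre of its underside, at x +25, y 0, z +24 mm in the carrier's frame.
- cover: The loose dust cover, a grey box open below, 110 (x) x 90 (y) x 70 mm high, walls 3 mm, about 0.22 kg, standing over the fossil. Origin: centre of its open underside, z up; it starts at x +25, y 0, z +24 mm in the carrier's frame. It must rise 65 mm to clear the fossil.
- cover_grip (a point): Centre of the wooden grip on top of the cover: a bar 40 mm long along the cover's x, 14 mm wide along its y, 22 mm high, its centre 81 mm above the cover's underside.
- mat: Cork mat lying fixed on the table, 170 (x) x 160 (y) x 4 mm, left or right of the stage. Origin: centre of its underside on the table.
- rock_tray: Fixed grey plastic tray of rock chips, 170 x 160 x 30 mm, on the other side of the stage from the mat; bystander. Origin: centre of its underside.
- brush: Bystander: brush with wooden handle, 180 mm long, lying between robot and stage. Origin: underside.
- hammer: Bystander: hammer lying flat, 220 mm long. Origin: underside.
- scraper: Bystander: scraper with turned wooden handle, 180 mm long, lying flat. Origin: underside.
- jar: Bystander: amber jar, 68 mm across, 85 mm high. Origin: centre of underside.
- bowl: Bystander: white bowl, 110 mm across, 50 mm high. Origin: centre of underside.
- rib: Bystander: piece of fossil rib, 165 mm long, 20 mm thick. Origin: underside.
- handset: Bystander: black phone, 75 x 150 x 10 mm. Origin: centre of underside.
There are look-alikes about, which are no part of the job. Leave any turquoise look-alike of the cover alone. Of the things that look like the carrier, the larger one is meant.

How it is judged:
By the outcome, as a careful person would: the job done as asked, in the order asked, and still so for the second after the job is handed in, with the robot touching nothing.
It also fails if it takes over 64 s, if anything falls off the work surface, if the arm or the gripper's body presses on something with over 40 N, if the wrist force passes 120 N, or if a joint passes its speed limit or range.

ROBOT

A 6-joint arm with a two-finger parallel gripper is mounted at the origin on the work surface. World frame = base frame: x ahead of the robot, y to its left, z up, the work surface at z = 0. Lengths are in m, angles in degrees, forces in N, time in s.
With the tool pointing down it reaches from about 0.35 to 0.875 m from the base axis. Payload 4.2 kg.
Tool frame: the origin (TCP) lies midway between the tips of the shut fingers; the grasp point (between the pads) lies 19 mm behind it; z points along the fingers, y is the line along which they close (so a half turn about z gives the same grasp; the last joint's range is limited). The gripper opens to 87 mm and grips with 3 to 60 N. Pads are 19 mm wide; open, the fingers measure 117 mm over their backs; the gripper's body (75 mm by 190 mm) begins 51 mm behind the grasp point.
Start: joints at [-59.668, 22.042, 0.453, 0, -68.411, -14.817], TCP at [0.167, -0.602, 0.2] pointing down, gripper open.
Joint ranges: [-179.83, 179.83], [-69.29, 118.12], [-61.27, 80.66], [-181.25, 117.63], [-171.15, -9.14], [-177.46, 177.46]. Speed limits (degrees/s): [159.86, 159.86, 180, 180, 180, 180].

INTERFACE

Orientations are given as a 3x3 rotation matrix whose columns are the frame's x, y, z axes.
In Python, from station import sense, capture, camera_params, finish_job gives the robot as it stands.
- The arm moves only by the tool drive_tool, never from a script. Its argument "rows" is a list of rows, each an object of numbers: "tx", "ty", "tz": the shift along the tool's x, y, z in cm; "ax", "ay", "az": the turn, a rotation vector about the tool's x, y, z in rad; "claw": the finger opening in cm, from 0 to 8.7. In form: [{"tx": .., "ty": .., "tz": .., "ax": .., "ay": .., "az": .., "claw": ..}, ...]. A call has 1 to 10 rows; each row shifts and turns the commanded pose from where the row before left it, along the tool's axes as they then stand; what a row does not reach is not made up. A row lasts 1/12 s, in which the tool goes at most 41.7 mm and 7.16 degrees, less where a joint would pass 70% of its speed; a pose out of reach is approached as far as the arm can. A call with a gripper value outside its range is refused whole. The fingers move at their own pace and stop on an object; the grip force is fixed at half the most. Time passes only in rows, so rows that do not move let the fingers close. It gives the time, the measured TCP pose, the force, the opening and the grip force at its end, in the units of the state.
- sense(): the state, without advancing time (a new reading comes with each control period).
- capture(name): name is "scene" or "top"; returns (picture, depth): 480x640x3 uint8, red, green, blue; 480x640 float32, m along the optical axis (not along the pixel's ray), 0 where there is no reading.
- camera_params(name): a dict with "intrinsics" (3x3 intrinsics, pixels), "k1" (the pictures are not rectified: a ray, as slopes to the right and down, at radius r is drawn at 1 + k1 r^2 times it, then the intrinsics apply), "R" (3x3) and "t" (3): a world point X has camera coordinates R X + t. Camera axes: x right, y down, z forward; pixel columns grow to the right and rows downward; lengths in m; the calibration is good to about 2 mm. A picture is of the moment at which its call begins. camera_params takes no time and is no camera call.
- finish_job(): hands the job in; it is judged then, once.
The state is a dict: "time_s": time; "joints": joint angles; "joint_velocities": joint speeds; "effort": joint torques, N m; "tcp_pos": TCP position; "ee_rot": TCP orientation; "wrist_force": force on the tool from outside, world axes, zero at the start; "moment": the same for the moment, N m; "gripper_width": opening from 0.0 (shut) to 1.0 (fully open); "gripper_force": force on a finger pad.
Only numpy, scipy, OpenCV 4.12 (cv2) and the standard library are available. Lean on these libraries where they do the work, as an engineer would, in place of code of your own. Each camera call takes 0.05 s, during which the arm holds its last target. There are 200 camera calls.

## Working session

There is one attempt and no reset: what is moved stays moved. The work goes in short steps, Python scripts to look and compute and a tool call to move; the robot and the scene stay as the last step left them, time stands still between calls to the robot, and variables do not carry over. Pictures are saved under pics/ and viewed, at most 10 in all, crops included, and the job is handed in when it is done.

Besides the shell and the picture viewer there is one more tool, called after ">>>" by a JSON object that holds its "op" and its "data", one argument or row to a line. drive_tool: Moves the arm, as the interface text tells. Its arguments: {"type":"object","properties":{"rows":{"type":"array"}},"required":["rows"]}

```bash
mkdir -p pics
cat > h.py <<'E'
import numpy as np, cv2
from station import sense, capture, camera_params
def cloud(name):
    im,d=capture(name); p=camera_params(name); K=np.array(p["intrinsics"]);R=np.array(p["R"]);t=np.array(p["t"])
    v,u=np.mgrid[0:480,0:640].astype(float)
    pts=np.stack([u.ravel(),v.ravel()],1)[:,None]
    s=cv2.undistortPoints(pts,K,np.array([p["k1"],0,0,0.]))[:,0]
    z=d.ravel()
    X=(np.c_[s*z[:,None],z]-t)@R
    X[z==0]=np.nan
    return im,X.reshape(480,640,3)
def save(im,f): cv2.imwrite(f,im[:,:,::-1])
E
python3 - <<'E'
from h import *
for n in("top","scene"):
    im,X=cloud(n); save(im,f"pics/{n}0.png"); np.save(n+"0.npy",X)
    print(n, camera_params(n)["t"], X[240,320])
print(sense())
E
```

```text
top [-0.01195459  0.48882392  1.52554138] [ 0.49577749 -0.0087811  -0.00628602]
scene [ 0.00582945 -0.20698235  1.87585847] [ 0.3493719  -0.02149516 -0.00545615]
{'time_s': 0.1, 'joints': array([-5.96680149e+01,  2.20872370e+01,  3.87309528e-01, -2.39122758e-02,
       -6.84135210e+01, -1.48170716e+01]), 'joint_velocities': array([ 0.00943016, -0.20088416,  0.18725523,  0.11344554,  0.04307994,
        0.03644999]), 'effort': array([-2.18528562e-04, -3.91688991e+01,  1.87937236e+01,  4.23192590e+00,
        1.34800115e-02, -7.56360282e-05]), 'tcp_pos': array([ 0.16703066, -0.60164923,  0.19856137]), 'ee_rot': array([[-9.63601980e-01, -2.67340198e-01, -6.64974416e-04],
       [-2.67340993e-01,  9.63600106e-01,  1.90496427e-03],
       [ 1.31495894e-04,  2.01340226e-03, -9.99997964e-01]]), 'wrist_force': array([ 0.01659076, -0.10454269,  1.0796171 ]), 'moment': array([ 0.00857913, -0.03201785, -0.00475368]), 'gripper_force': 0.0, 'gripper_width': 0.9979191091827184}
```

View pics/top0.png

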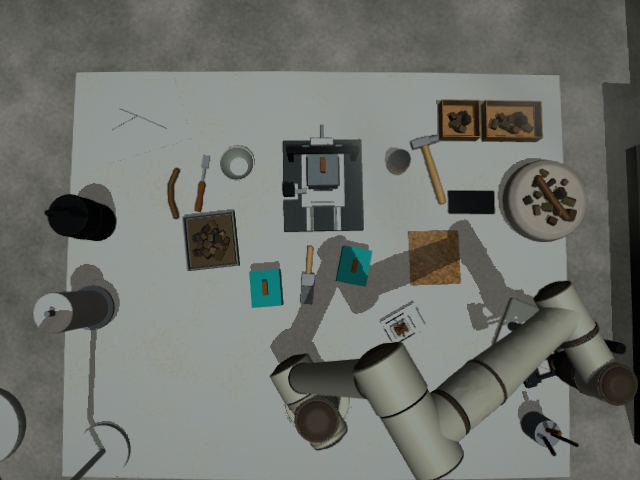

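View pics/scene0.png

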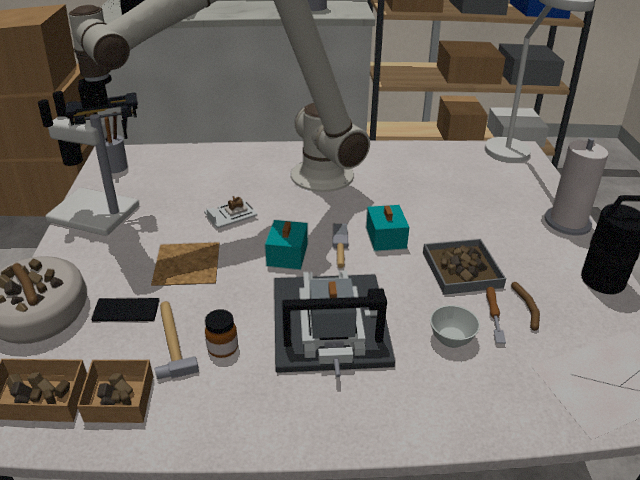

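The top picture shows the stage at about (322,185), its pad at (289,189), the grip at (323,165) and the mat at (435,257). Two turquoise look-alike covers stand nearby at (265,287) and (354,265). The scene picture agrees with this.

Run:
```python
from h import *
im=cv2.imread("pics/top0.png");X=np.load("top0.npy")
c=cv2.resize(im[115:245,270:375],None,fx=4.5,fy=4.5,interpolation=cv2.INTER_CUBIC);
z=np.nan_to_num(X[115:245,270:375,2]);zz=cv2.resize(cv2.applyColorMap(np.uint8(np.clip(z/0.16,0,1)*255),cv2.COLORMAP_JET),(315,585-195),interpolation=0)
o=np.zeros((585,800,3),np.uint8);o[:,:472]=c[:, :472];o[:390,480:795]=zz;cv2.imwrite("pics/crop0.png",o)
def sel(m,lo,hi):return m&(X[...,2]>lo)&(X[...,2]<hi)
hsv=cv2.cvtColor(im,cv2.COLOR_BGR2HSV)
v,u=np.mgrid[0:480,0:640]
win=lambda u0,u1,v0,v1:(u>=u0)&(u<=u1)&(v>=v0)&(v<=v1)
def rect(name,m):
    P=X[m]; 
    if len(P)<5: print(name,len(P));return
    r=cv2.minAreaRect(P[:,:2].astype(np.float32)); print(name,len(P),"c",np.round(r[0],4),"s",np.round(r[1],3),"a",round(r[2],2),"z",np.round(np.median(P[:,2]),4))
rect("plate",sel(win(275,370,130,240),.012,.027))
rect("stage all",sel(win(275,370,120,240),.012,.2))
rect("covertop",sel(win(300,345,145,195),.108,.120))
rect("bar",sel(win(275,370,130,165),.131,.15))
rect("grip",sel(win(310,335,150,180),.124,.145)&(hsv[...,1]>100))
rect("pad",sel(win(278,300,170,205),.058,.075))
rect("mat",win(400,470,220,295)&(hsv[...,1]>90)&(hsv[...,2]>90)&(X[...,2]<.02))
rect("rails",sel(win(295,350,190,240),.028,.038))
```

```text
plate 3552 c [ 0.6548 -0.0242] s [0.276 0.327] a 88.92 z 0.021
stage all 7306 c [ 0.6812 -0.0247] s [0.276 0.38 ] a 88.92 z 0.0283
covertop 816 c [ 0.6979 -0.0158] s [0.093 0.089] a 0.94 z 0.1149
bar 560 c [ 0.7332 -0.0144] s [0.058 0.208] a 0.28 z 0.1403
grip 65 c [ 0.7063 -0.0157] s [0.041 0.012] a 0.3 z 0.1381
pad 142 c [0.6469 0.0885] s [0.037 0.034] a 1.53 z 0.0666
mat 1123 c [ 0.4421 -0.3696] s [0.168 0.158] a 2.13 z 0.0055
rails 329 c [ 0.5868 -0.0143] s [0.126 0.169] a 0.21 z 0.0326
```

View pics/crop0.png

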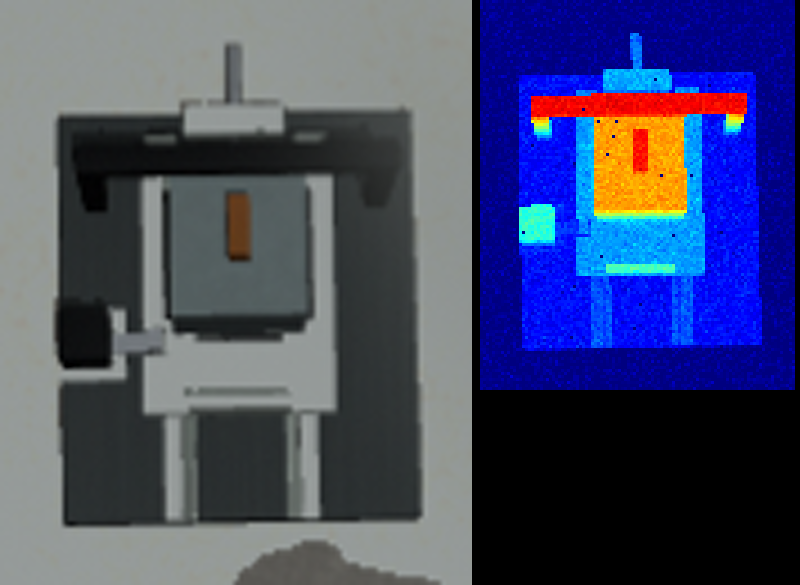

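The crop shows the plate with yaw of about +1°, the grip at stage x +25 and the pad on the left (+y). There is a stand near the start pose, so I'll check its height along with the yaw.

Run:
```python
from h import *
im=cv2.imread("pics/top0.png");X=np.load("top0.npy");S=np.load("scene0.npy")
v,u=np.mgrid[0:480,0:640]
def m(u0,u1,v0,v1,lo,hi):return X[(u>=u0)&(u<=u1)&(v>=v0)&(v<=v1)&(X[...,2]>lo)&(X[...,2]<hi)]
def edge(P,ax,q):  # extreme line along axis ax: bin & quantile of other axis
    o=1-ax; b=np.round(P[:,ax]/.005).astype(int); L=[]
    for k in np.unique(b):
        Q=P[b==k]; 
        if len(Q)>3: L.append((k*.005,np.max(Q[:,o]) if q else np.min(Q[:,o])))
    L=np.array(L)[1:-1]; s=np.polyfit(L[:,0],L[:,1],1); return np.round([np.degrees(np.arctan(s[0]))*(1 if ax==0 else -1),np.median(L[:,1])],4)
P=m(275,370,130,240,.012,.2)
for ax in(0,1):
  for q in(0,1): print("plate",ax,q,edge(P,ax,q))
C=m(300,345,145,195,.108,.120)
for ax,q in((0,0),(0,1),(1,0)): print("cover",ax,q,edge(C,ax,q))
D=m(290,350,170,212,.038,.05)
for ax,q in((0,0),(0,1),(1,0)): print("deck",ax,q,edge(D,ax,q))
B=m(275,370,130,165,.131,.15);B=B[np.abs(B[:,0]-.7475)<.03]
print("bar",edge(B,1,0),edge(B,1,1))
Mt=m(405,466,225,290,-.02,.02);
for n,Y in(("top",X),("sc",S)):
  Q=Y[(Y[...,2]>.05)&(Y[...,1]<-.42)&(Y[...,0]>.0)&(Y[...,0]<.5)]
  for z0 in np.arange(.05,.6,.05):
    W=Q[(Q[:,2]>=z0)&(Q[:,2]<z0+.05)]
    if len(W)>10: print(n,round(z0,2),len(W),np.round(np.percentile(W[:,:2],[2,50,98],axis=0),3).tolist())
```

```text
plate 0 0 [ 8.0459 -0.1399]
plate 0 1 [-6.3456  0.1055]
plate 1 0 [1.5858 0.5252]
plate 1 1 [0.9447 0.8126]
cover 0 0 [ 3.0498 -0.059 ]
cover 0 1 [0.3801 0.0285]
cover 1 0 [0.7752 0.6527]
deck 0 0 [ 2.5698 -0.082 ]
deck 0 1 [-1.9157  0.0478]
deck 1 0 [1.3288 0.597 ]
bar [1.5354 0.7411] [1.286  0.7607]
top 0.05 101 [[0.223, -0.732], [0.494, -0.676], [0.5, -0.591]]
top 0.25 12 [[0.111, -0.718], [0.192, -0.623], [0.214, -0.528]]
top 0.3 535 [[0.111, -0.742], [0.144, -0.577], [0.219, -0.518]]
top 0.35 224 [[0.142, -0.758], [0.199, -0.734], [0.218, -0.566]]
top 0.4 245 [[0.136, -0.582], [0.173, -0.567], [0.198, -0.561]]
top 0.45 231 [[0.127, -0.586], [0.161, -0.562], [0.188, -0.557]]
top 0.5 792 [[0.135, -0.58], [0.221, -0.53], [0.371, -0.458]]
top 0.55 5331 [[0.137, -0.629], [0.252, -0.544], [0.357, -0.435]]
sc 0.05 150 [[0.228, -0.616], [0.242, -0.6], [0.251, -0.59]]
sc 0.1 162 [[0.228, -0.617], [0.241, -0.601], [0.25, -0.591]]
sc 0.15 391 [[0.194, -0.726], [0.221, -0.681], [0.249, -0.591]]
sc 0.2 534 [[0.163, -0.73], [0.219, -0.681], [0.252, -0.552]]
sc 0.25 1318 [[0.162, -0.747], [0.227, -0.652], [0.259, -0.529]]
sc 0.3 1692 [[0.131, -0.75], [0.192, -0.621], [0.242, -0.511]]
sc 0.35 629 [[0.149, -0.751], [0.197, -0.618], [0.219, -0.568]]
sc 0.4 416 [[0.175, -0.634], [0.202, -0.596], [0.213, -0.565]]
sc 0.45 350 [[0.187, -0.64], [0.21, -0.606], [0.369, -0.472]]
sc 0.5 1403 [[0.197, -0.632], [0.347, -0.497], [0.376, -0.427]]
sc 0.55 1951 [[0.166, -0.628], [0.292, -0.507], [0.366, -0.424]]
```

>>> {"op": "drive_tool", "data": {
  "rows": [
    {"ty":4,"claw":0},
    {"ty":4,"claw":0},
    {"ty":4,"claw":0},
    {"ty":4,"claw":0},
    {"ty":4,"claw":0},
    {"az":0.115,"claw":0},
    {"az":0.115,"claw":0},
    {"az":0.115,"claw":0},
    {"az":0.115,"claw":0},
    {"az":0.115,"claw":0}
  ]
}}

```text
invalid input at $.rows[0]: expected keys tx, ty, tz, ax, ay, az, claw
```

>>> {"op": "drive_tool", "data": {
  "rows": [
    {"az":0.115,"claw":0},
    {"az":0.115,"claw":0},
    {"az":0.115,"claw":0},
    {"az":0.115,"claw":0},
    {"claw":0},
    {"claw":0}
  ]
}}

```text
invalid input at $.rows[0]: expected keys tx, ty, tz, ax, ay, az, claw
```

```bash
cat >> h.py <<'E'
yaw=np.radians(1.3); RS=np.array([[np.cos(yaw),-np.sin(yaw)],[np.sin(yaw),np.cos(yaw)]])
O=np.array([.7063,-.0157])-RS@[.025,0]
def W(x,y): return O+RS@[x,y]
def to(x,y,z,s=None):
    s=s or sense(); R=s["ee_rot"]; d=R.T@(np.array([x,y,z])-s["tcp_pos"])*100
    print("t",s["time_s"],"tcp",s["tcp_pos"].round(4),"yaw_y",np.degrees(np.arctan2(R[1,1],R[0,1])).round(2),"tilt",R[2].round(3),"shift cm",d.round(2),"F",s["wrist_force"].round(1),"w",round(s["gripper_width"],3))
    return d
E
python3 -c "
from h import *
for p in [(-.035,.106),(-.045,0),(.067,0)]: print(W(*p))
to(*W(-.040,.110),.16)"
```

```text
[0.64391059 0.08891148]
[ 0.63631802 -0.01728811]
[ 0.74828919 -0.01474713]
t 0.1 tcp [ 0.167  -0.6016  0.1986] yaw_y 105.51 tilt [ 0.     0.002 -1.   ] shift cm [-64.03  54.3    3.96] F [ 0.  -0.1  1.1] w 0.998
```

>>> {"op": "drive_tool", "data": {
  "rows": [
    {"tx":0,"ty":4,"tz":0,"ax":0,"ay":0,"az":0,"claw":0},
    {"tx":0,"ty":4,"tz":0,"ax":0,"ay":0,"az":0,"claw":0},
    {"tx":0,"ty":4,"tz":0,"ax":0,"ay":0,"az":0,"claw":0},
    {"tx":0,"ty":4,"tz":0,"ax":0,"ay":0,"az":0,"claw":0},
    {"tx":0,"ty":4,"tz":0,"ax":0,"ay":0,"az":0,"claw":0},
    {"tx":0,"ty":0,"tz":0,"ax":0,"ay":0,"az":0.115,"claw":0},
    {"tx":0,"ty":0,"tz":0,"ax":0,"ay":0,"az":0.115,"claw":0},
    {"tx":0,"ty":0,"tz":0,"ax":0,"ay":0,"az":0.115,"claw":0},
    {"tx":0,"ty":0,"tz":0,"ax":0,"ay":0,"az":0.115,"claw":0},
    {"tx":0,"ty":0,"tz":0,"ax":0,"ay":0,"az":0.115,"claw":0}
  ]
}}

```text
time_s: 0.93
tcp_pos: [0.1136, -0.409, 0.1994]
ee_rot: [[-0.952, 0.305, -0.0], [0.305, 0.952, 0.0], [0.0, 0.0, -1.0]]
wrist_force: [0.8, 0.4, -0.6]
gripper_width: 0.331
gripper_force: 0.0
```

>>> {"op": "drive_tool", "data": {
  "rows": [
    {"tx":0,"ty":0,"tz":0,"ax":0,"ay":0,"az":0.115,"claw":0},
    {"tx":0,"ty":0,"tz":0,"ax":0,"ay":0,"az":0.115,"claw":0},
    {"tx":0,"ty":0,"tz":0,"ax":0,"ay":0,"az":0.115,"claw":0},
    {"tx":0,"ty":0,"tz":0,"ax":0,"ay":0,"az":0.115,"claw":0},
    {"tx":0,"ty":0,"tz":0,"ax":0,"ay":0,"az":0,"claw":0},
    {"tx":0,"ty":0,"tz":0,"ax":0,"ay":0,"az":0,"claw":0}
  ]
}}

```text
time_s: 1.43
tcp_pos: [0.1136, -0.4093, 0.1993]
ee_rot: [[-0.724, 0.69, -0.0], [0.69, 0.724, 0.0], [0.0, 0.0, -1.0]]
wrist_force: [1.2, 0.4, 0.2]
gripper_width: 0.004
gripper_force: 0.0
```

```bash
sed -i 's/\.7063,-\.0157/.7078,-.0157/' h.py; python3 -c "
from h import *
to(*W(-.040,.110),.18)"
```

```text
t 1.4333 tcp [ 0.1136 -0.4093  0.1993] yaw_y 46.38 tilt [ 0.  0. -1.] shift cm [-3.5  72.68  1.95] F [1.2 0.4 0.2] w 0.004
```

>>> {"op": "drive_tool", "data": {
  "rows": [
    {"tx":-0.18,"ty":3.8,"tz":0,"ax":0,"ay":0,"az":0,"claw":0},
    {"tx":-0.18,"ty":3.8,"tz":0,"ax":0,"ay":0,"az":0,"claw":0},
    {"tx":-0.18,"ty":3.8,"tz":0,"ax":0,"ay":0,"az":0,"claw":0},
    {"tx":-0.18,"ty":3.8,"tz":0,"ax":0,"ay":0,"az":0,"claw":0},
    {"tx":-0.18,"ty":3.8,"tz":0,"ax":0,"ay":0,"az":0,"claw":0},
    {"tx":-0.18,"ty":3.8,"tz":0,"ax":0,"ay":0,"az":0,"claw":0},
    {"tx":-0.18,"ty":3.8,"tz":0,"ax":0,"ay":0,"az":0,"claw":0},
    {"tx":-0.18,"ty":3.8,"tz":0,"ax":0,"ay":0,"az":0,"claw":0},
    {"tx":-0.18,"ty":3.8,"tz":0,"ax":0,"ay":0,"az":0,"claw":0},
    {"tx":-0.18,"ty":3.8,"tz":0,"ax":0,"ay":0,"az":0,"claw":0}
  ]
}}

```text
time_s: 2.27
tcp_pos: [0.3906, -0.1458, 0.1998]
ee_rot: [[-0.725, 0.689, 0.001], [0.689, 0.725, -0.0], [-0.0, 0.0, -1.0]]
wrist_force: [1.0, -1.3, -0.3]
gripper_width: 0.008
gripper_force: 0.0
```

>>> {"op": "drive_tool", "data": {
  "rows": [
    {"tx":-0.18,"ty":3.8,"tz":0,"ax":0,"ay":0,"az":0,"claw":0},
    {"tx":-0.18,"ty":3.8,"tz":0,"ax":0,"ay":0,"az":0,"claw":0},
    {"tx":-0.18,"ty":3.8,"tz":0,"ax":0,"ay":0,"az":0,"claw":0},
    {"tx":-0.18,"ty":3.8,"tz":0,"ax":0,"ay":0,"az":0,"claw":0},
    {"tx":-0.18,"ty":3.8,"tz":0,"ax":0,"ay":0,"az":0,"claw":0},
    {"tx":-0.18,"ty":3.8,"tz":0,"ax":0,"ay":0,"az":0,"claw":0},
    {"tx":-0.18,"ty":3.8,"tz":0,"ax":0,"ay":0,"az":0,"claw":0},
    {"tx":-0.18,"ty":3.8,"tz":0,"ax":0,"ay":0,"az":0,"claw":0},
    {"tx":-0.18,"ty":3.8,"tz":0,"ax":0,"ay":0,"az":0,"claw":0},
    {"tx":0,"ty":0.4,"tz":0,"ax":0,"ay":0,"az":0,"claw":0}
  ]
}}

```text
time_s: 3.1
tcp_pos: [0.6442, 0.0949, 0.1973]
ee_rot: [[-0.726, 0.688, 0.0], [0.688, 0.726, -0.0], [-0.0, 0.0, -1.0]]
wrist_force: [0.1, -0.6, -0.2]
gripper_width: 0.008
gripper_force: 0.0
```

```bash
python3 -c "
from h import *
to(*W(-.040,.110),.068)"
```

```text
t 3.1 tcp [0.6442 0.0949 0.1973] yaw_y 46.55 tilt [-0.  0. -1.] shift cm [ 0.14 -0.42 12.93] F [ 0.1 -0.6 -0.2] w 0.008
```

>>> {"op": "drive_tool", "data": {
  "rows": [
    {"tx":0.1,"ty":-0.3,"tz":3,"ax":0,"ay":0,"az":0,"claw":0},
    {"tx":0,"ty":0,"tz":3,"ax":0,"ay":0,"az":0,"claw":0},
    {"tx":0,"ty":0,"tz":3,"ax":0,"ay":0,"az":0,"claw":0},
    {"tx":0,"ty":0,"tz":2,"ax":0,"ay":0,"az":0,"claw":0},
    {"tx":0,"ty":0,"tz":1,"ax":0,"ay":0,"az":0,"claw":0},
    {"tx":0,"ty":0,"tz":0.7,"ax":0,"ay":0,"az":0,"claw":0},
    {"tx":0,"ty":0,"tz":0.5,"ax":0,"ay":0,"az":0,"claw":0},
    {"tx":0,"ty":0,"tz":0.5,"ax":0,"ay":0,"az":0,"claw":0},
    {"tx":0,"ty":0,"tz":0.3,"ax":0,"ay":0,"az":0,"claw":0},
    {"tx":0,"ty":0,"tz":0.1,"ax":0,"ay":0,"az":0,"claw":0}
  ]
}}

```text
time_s: 3.93
tcp_pos: [0.6383, 0.0896, 0.059]
ee_rot: [[-0.722, 0.692, 0.001], [0.692, 0.722, 0.0], [-0.0, 0.001, -1.0]]
wrist_force: [-0.4, -0.7, -0.2]
gripper_width: 0.006
gripper_force: 0.0
```

>>> {"op": "drive_tool", "data": {
  "rows": [
    {"tx":0,"ty":0,"tz":0,"ax":0,"ay":0,"az":0,"claw":0},
    {"tx":0,"ty":0,"tz":0,"ax":0,"ay":0,"az":0,"claw":0},
    {"tx":0,"ty":0,"tz":0,"ax":0,"ay":0,"az":0,"claw":0},
    {"tx":0,"ty":0,"tz":0,"ax":0,"ay":0,"az":0,"claw":0}
  ]
}}

```text
time_s: 4.27
tcp_pos: [0.6382, 0.0896, 0.0591]
ee_rot: [[-0.722, 0.692, 0.001], [0.692, 0.722, 0.0], [-0.0, 0.001, -1.0]]
wrist_force: [0.4, 0.0, -0.0]
gripper_width: 0.007
gripper_force: 0.0
```

```bash
python3 -c "
from h import *
to(*W(-.040,.110),.0555)
im,X=cloud('scene');save(im[200:400,220:460].repeat(3,0).repeat(3,1),'pics/p1.png')"
```

```text
t 4.2667 tcp [0.6382 0.0896 0.0591] yaw_y 46.22 tilt [-0.     0.001 -1.   ] shift cm [0.07 0.38 0.36] F [ 0.4  0.  -0. ] w 0.007
```

View pics/p1.png

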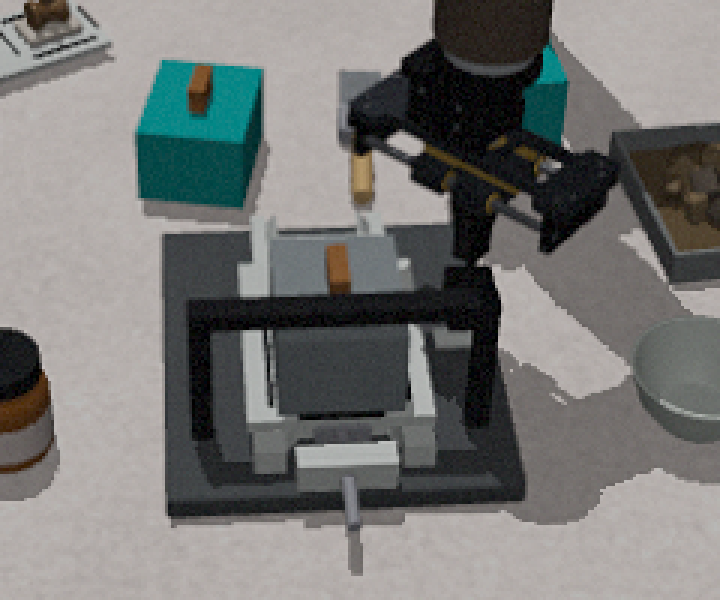

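The fingers stand at the pad at about (468,270), and the cover with its carrier is still home. No force is felt, so I press on in small steps.

>>> {"op": "drive_tool", "data": {
  "rows": [
    {"tx":0,"ty":0.3,"tz":0.2,"ax":0,"ay":0,"az":0,"claw":0},
    {"tx":0,"ty":0,"tz":0.2,"ax":0,"ay":0,"az":0,"claw":0},
    {"tx":0,"ty":0,"tz":0,"ax":0,"ay":0,"az":0,"claw":0}
  ]
}}

```text
time_s: 4.57
tcp_pos: [0.6398, 0.0917, 0.0539]
ee_rot: [[-0.722, 0.692, -0.001], [0.692, 0.722, -0.0], [0.001, -0.001, -1.0]]
wrist_force: [-0.1, 0.5, 0.6]
gripper_width: 0.004
gripper_force: 0.0
```

```bash
python3 -c "
from h import *
to(*W(-.040,.110),.0555)
im,X=cloud('scene')
s=sense()['tcp_pos']
m=(abs(X[...,0]-.645)<.035)&(abs(X[...,1]-.09)<.035)
for z0 in np.arange(.01,.13,.01):
  Q=X[m&(X[...,2]>=z0)&(X[...,2]<z0+.01)]
  if len(Q): print(round(z0,2),len(Q),np.percentile(Q[:,:2],[5,50,95],axis=0).round(3).tolist())
im,X=cloud('top')
m=(abs(X[...,0]-.70)<.15)&(abs(X[...,1]+.015)<.045)&(X[...,2]>.108)&(X[...,2]<.12)
print('cover top x range',np.percentile(X[m][:,0],[1,99]))
"
```

```text
t 4.5667 tcp [0.6398 0.0917 0.0539] yaw_y 46.22 tilt [ 0.001 -0.001 -1.   ] shift cm [ 0.04  0.11 -0.16] F [-0.1  0.5  0.6] w 0.004
0.01 58 [[0.654, 0.056], [0.671, 0.071], [0.678, 0.089]]
0.02 90 [[0.654, 0.057], [0.664, 0.071], [0.676, 0.088]]
0.03 21 [[0.664, 0.073], [0.666, 0.082], [0.67, 0.089]]
0.04 2 [[0.633, 0.071], [0.634, 0.072], [0.635, 0.072]]
0.05 4 [[0.64, 0.071], [0.646, 0.072], [0.65, 0.072]]
0.06 114 [[0.635, 0.073], [0.646, 0.088], [0.657, 0.106]]
0.07 15 [[0.641, 0.08], [0.648, 0.09], [0.653, 0.101]]
0.08 37 [[0.643, 0.079], [0.648, 0.089], [0.655, 0.104]]
0.09 41 [[0.641, 0.078], [0.648, 0.088], [0.655, 0.104]]
0.1 45 [[0.642, 0.078], [0.649, 0.088], [0.657, 0.104]]
0.11 46 [[0.643, 0.076], [0.648, 0.087], [0.659, 0.105]]
0.12 16 [[0.636, 0.073], [0.65, 0.084], [0.659, 0.103]]
cover top x range [0.65242885 0.74379812]
```

>>> {"op": "drive_tool", "data": {
  "rows": [
    {"tx":0,"ty":0,"tz":0.1,"ax":0,"ay":0,"az":0,"claw":0},
    {"tx":0,"ty":0,"tz":0.1,"ax":0,"ay":0,"az":0,"claw":0},
    {"tx":0,"ty":0,"tz":0,"ax":0,"ay":0,"az":0,"claw":0}
  ]
}}

```text
time_s: 4.92
tcp_pos: [0.6399, 0.0916, 0.0523]
ee_rot: [[-0.722, 0.692, -0.0], [0.692, 0.722, -0.0], [0.0, -0.0, -1.0]]
wrist_force: [-0.0, 0.2, 0.3]
gripper_width: 0.008
gripper_force: 0.0
```

>>> {"op": "drive_tool", "data": {
  "rows": [
    {"tx":0,"ty":0,"tz":0.1,"ax":0,"ay":0,"az":0,"claw":0},
    {"tx":0,"ty":0,"tz":0.1,"ax":0,"ay":0,"az":0,"claw":0},
    {"tx":0,"ty":0,"tz":0,"ax":0,"ay":0,"az":0,"claw":0}
  ]
}}

```text
time_s: 5.17
tcp_pos: [0.6399, 0.0916, 0.0503]
ee_rot: [[-0.722, 0.692, -0.0], [0.692, 0.722, -0.0], [0.0, -0.0, -1.0]]
wrist_force: [0.8, -0.1, -0.5]
gripper_width: 0.009
gripper_force: 0.0
```

```bash
python3 -c "
from h import *
im,X=cloud('scene')
m=(abs(X[...,0]-.645)<.035)&(abs(X[...,1]-.09)<.035)&(X[...,2]>.045)&(X[...,2]<.09)
v,u=np.where(m)
for b in np.unique(v): print(b,u[v==b].min(),u[v==b].max(),np.median(X[b,u[v==b]],0).round(4))
save(im[180:330,300:440].repeat(4,0).repeat(4,1),'pics/p2.png')
"
```

```text
282 383 383 [0.6432 0.1036 0.0899]
283 372 383 [0.6443 0.1002 0.0883]
284 372 383 [0.6462 0.0908 0.087 ]
285 372 383 [0.6468 0.0871 0.0844]
286 371 383 [0.6471 0.0887 0.0822]
287 371 382 [0.6473 0.0888 0.0792]
288 368 383 [0.6446 0.0871 0.0742]
289 368 383 [0.638  0.0869 0.0654]
290 368 383 [0.6421 0.0879 0.066 ]
291 368 383 [0.6454 0.0881 0.0662]
292 368 384 [0.6472 0.0895 0.0646]
293 368 384 [0.6519 0.0885 0.0655]
294 367 384 [0.6548 0.0874 0.0651]
295 367 380 [0.657  0.0825 0.0645]
```

View pics/p2.png

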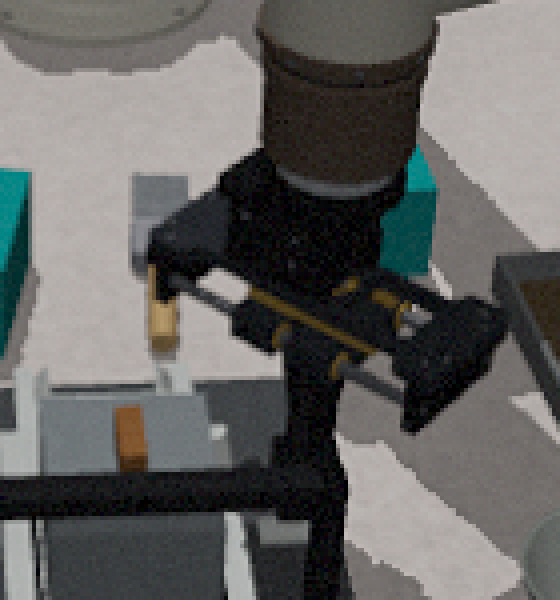

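The pad top is still at z 65 mm and clear, and the finger ends seem to stand above it, with no force felt. I go on down slowly and watch the force.

>>> {"op": "drive_tool", "data": {
  "rows": [
    {"tx":0,"ty":0,"tz":0.2,"ax":0,"ay":0,"az":0,"claw":0},
    {"tx":0,"ty":0,"tz":0.2,"ax":0,"ay":0,"az":0,"claw":0},
    {"tx":0,"ty":0,"tz":0.1,"ax":0,"ay":0,"az":0,"claw":0},
    {"tx":0,"ty":0,"tz":0,"ax":0,"ay":0,"az":0,"claw":0}
  ]
}}

```text
time_s: 5.55
tcp_pos: [0.6397, 0.0916, 0.0451]
ee_rot: [[-0.722, 0.692, -0.001], [0.692, 0.722, -0.0], [0.0, -0.001, -1.0]]
wrist_force: [0.6, -0.6, 0.4]
gripper_width: 0.006
gripper_force: 0.0
```

```bash
python3 -c "
from h import *
im,X=cloud('scene')
m=(abs(X[...,0]-.645)<.035)&(abs(X[...,1]-.09)<.035)&(X[...,2]>.045)&(X[...,2]<.13)
v,u=np.where(m)
for b in np.unique(v)[::2]: print(b,u[v==b].min(),u[v==b].max(),np.median(X[b,u[v==b]],0).round(4))
# pose check in joints vs start: forward offset of the wrist
s=sense(); print(s['tcp_pos'],s['joints'])
"
```

```text
269 370 370 [0.6342 0.0736 0.1204]
271 370 370 [0.6413 0.0727 0.1206]
273 370 370 [0.6385 0.0736 0.1127]
275 371 374 [0.6434 0.0783 0.1108]
277 371 385 [0.648  0.0844 0.1082]
279 371 384 [0.6511 0.0882 0.1056]
281 371 383 [0.6501 0.0876 0.0991]
283 372 383 [0.6488 0.0895 0.0921]
285 372 383 [0.6471 0.0905 0.085 ]
287 371 383 [0.6476 0.0892 0.0796]
289 368 383 [0.6454 0.0866 0.0716]
291 368 383 [0.645  0.0878 0.0654]
293 368 384 [0.6506 0.0884 0.0645]
295 367 380 [0.6567 0.0822 0.0642]
[0.63984654 0.09161368 0.04526538] [ 2.24599712e+01  3.19154238e+01 -7.07058065e+00 -4.21693959e-03
 -5.10469622e+01 -1.56246185e+02]
```

>>> {"op": "drive_tool", "data": {
  "rows": [
    {"tx":0,"ty":0,"tz":0.2,"ax":0,"ay":0,"az":0,"claw":0},
    {"tx":0,"ty":0,"tz":0.2,"ax":0,"ay":0,"az":0,"claw":0},
    {"tx":0,"ty":0,"tz":0,"ax":0,"ay":0,"az":0,"claw":0}
  ]
}}

```text
time_s: 5.85
tcp_pos: [0.6404, 0.0918, 0.0419]
ee_rot: [[-0.722, 0.692, 0.001], [0.692, 0.722, 0.0], [-0.001, 0.001, -1.0]]
wrist_force: [0.6, -0.7, 1.9]
gripper_width: 0.007
gripper_force: 0.8
```

>>> {"op": "drive_tool", "data": {
  "rows": [
    {"tx":0,"ty":0,"tz":0.2,"ax":0,"ay":0,"az":0,"claw":0},
    {"tx":0,"ty":0,"tz":0.2,"ax":0,"ay":0,"az":0,"claw":0},
    {"tx":0,"ty":0,"tz":0,"ax":0,"ay":0,"az":0,"claw":0}
  ]
}}

```text
time_s: 6.1
tcp_pos: [0.6404, 0.0918, 0.0377]
ee_rot: [[-0.722, 0.692, 0.001], [0.692, 0.722, 0.0], [-0.001, 0.001, -1.0]]
wrist_force: [-0.2, -0.0, 3.0]
gripper_width: 0.005
gripper_force: 1.8
```

```bash
python3 -c "
from h import *
im,X=cloud('scene'); g=im.astype(int).sum(2)
print(sense()['tcp_pos'], sense()['wrist_force'])
for (a,b) in [((395,425),(262,300)),((336,352),(232,262)),((365,392),(250,295))]:
  S=X[b[0]:b[1],a[0]:a[1]].reshape(-1,3); G=g[b[0]:b[1],a[0]:a[1]].ravel()
  S=S[(G<150)&(S[:,2]>.05)]
  print(a,b,len(S)); o=S[np.argsort(S[:,2])]; print(o[:40:6].round(3).tolist(), o[-1].round(3))
"
```

```text
[0.64043738 0.09177141 0.03775646] [1.74967545e-03 1.39075408e-01 3.65514484e+00]
(395, 425) (262, 300) 583
[[0.722, 0.128, 0.128], [0.695, 0.16, 0.132], [0.686, 0.17, 0.132], [0.68, 0.175, 0.133], [0.695, 0.162, 0.134], [0.686, 0.17, 0.135], [0.707, 0.151, 0.136]] [0.704 0.16  0.176]
(336, 352) (232, 262) 263
[[0.61, 0.011, 0.131], [0.594, 0.026, 0.133], [0.607, 0.016, 0.134], [0.595, 0.028, 0.136], [0.613, 0.008, 0.139], [0.611, 0.013, 0.14], [0.613, 0.01, 0.142]] [0.61  0.003 0.175]
(365, 392) (250, 295) 890
[[0.634, 0.078, 0.056], [0.64, 0.104, 0.058], [0.647, 0.074, 0.059], [0.638, 0.075, 0.06], [0.649, 0.098, 0.06], [0.645, 0.101, 0.062], [0.646, 0.098, 0.064]] [0.668 0.086 0.198]
```

The camera and the first contact agree: the real tip is about 23 mm higher than the reported z. The pad is now about 5 mm down, so I press the rest.

>>> {"op": "drive_tool", "data": {
  "rows": [
    {"tx":0,"ty":0,"tz":0.2,"ax":0,"ay":0,"az":0,"claw":0},
    {"tx":0,"ty":0,"tz":0.2,"ax":0,"ay":0,"az":0,"claw":0},
    {"tx":0,"ty":0,"tz":0.2,"ax":0,"ay":0,"az":0,"claw":0},
    {"tx":0,"ty":0,"tz":0,"ax":0,"ay":0,"az":0,"claw":0},
    {"tx":0,"ty":0,"tz":0,"ax":0,"ay":0,"az":0,"claw":0},
    {"tx":0,"ty":0,"tz":0,"ax":0,"ay":0,"az":0,"claw":0},
    {"tx":0,"ty":0,"tz":0,"ax":0,"ay":0,"az":0,"claw":0},
    {"tx":0,"ty":0,"tz":0,"ax":0,"ay":0,"az":0,"claw":0}
  ]
}}

```text
time_s: 6.82
tcp_pos: [0.6404, 0.0918, 0.0317]
ee_rot: [[-0.722, 0.692, 0.001], [0.692, 0.722, 0.0], [-0.0, 0.001, -1.0]]
wrist_force: [0.7, 0.9, 4.7]
gripper_width: 0.002
gripper_force: 2.4
```

```bash
python3 -c "
from h import *
im,X=cloud('scene');hsv=cv2.cvtColor(im,cv2.COLOR_RGB2HSV)
v,u=np.mgrid[0:480,0:640]
m=(abs(X[...,1]+.017)<.03)&(X[...,0]>.57)&(X[...,0]<.76)&(X[...,2]>.12)&(X[...,2]<.15)&(hsv[...,1]>100)
print('grip',m.sum(),np.median(X[m],0).round(4)); print(sense()['wrist_force'],sense()['tcp_pos'])
"
```

```text
grip 142 [ 0.6626 -0.0147  0.133 ]
[0.46880918 0.6631093  3.99688858] [0.64047429 0.09175257 0.03173529]
```

Released: the grip is at x 0.663 and still moving out. I hold a bit longer.

>>> {"op": "drive_tool", "data": {
  "rows": [
    {"tx":0,"ty":0,"tz":0,"ax":0,"ay":0,"az":0,"claw":0},
    {"tx":0,"ty":0,"tz":0,"ax":0,"ay":0,"az":0,"claw":0},
    {"tx":0,"ty":0,"tz":0,"ax":0,"ay":0,"az":0,"claw":0},
    {"tx":0,"ty":0,"tz":0,"ax":0,"ay":0,"az":0,"claw":0},
    {"tx":0,"ty":0,"tz":0,"ax":0,"ay":0,"az":0,"claw":0},
    {"tx":0,"ty":0,"tz":0,"ax":0,"ay":0,"az":0,"claw":0},
    {"tx":0,"ty":0,"tz":0,"ax":0,"ay":0,"az":0,"claw":0},
    {"tx":0,"ty":0,"tz":0,"ax":0,"ay":0,"az":0,"claw":0},
    {"tx":0,"ty":0,"tz":0,"ax":0,"ay":0,"az":0,"claw":0},
    {"tx":0,"ty":0,"tz":0,"ax":0,"ay":0,"az":0,"claw":0}
  ]
}}

```text
time_s: 7.7
tcp_pos: [0.6402, 0.0917, 0.0316]
ee_rot: [[-0.722, 0.692, 0.0], [0.692, 0.722, 0.0], [-0.0, 0.0, -1.0]]
wrist_force: [1.7, 0.4, 5.5]
gripper_width: 0.005
gripper_force: 2.4
```

>>> {"op": "drive_tool", "data": {
  "rows": [
    {"tx":0,"ty":0,"tz":-1,"ax":0,"ay":0,"az":0,"claw":0},
    {"tx":0,"ty":0,"tz":-3,"ax":0,"ay":0,"az":0,"claw":0},
    {"tx":0,"ty":0,"tz":-4,"ax":0,"ay":0,"az":0,"claw":0},
    {"tx":0,"ty":0,"tz":-4,"ax":0,"ay":0,"az":0,"claw":5},
    {"tx":0,"ty":0,"tz":-3,"ax":0,"ay":0,"az":0,"claw":5},
    {"tx":0,"ty":0,"tz":0,"ax":0,"ay":0,"az":-0.115,"claw":5},
    {"tx":0,"ty":0,"tz":0,"ax":0,"ay":0,"az":-0.115,"claw":5},
    {"tx":0,"ty":0,"tz":0,"ax":0,"ay":0,"az":-0.115,"claw":5},
    {"tx":0,"ty":0,"tz":0,"ax":0,"ay":0,"az":-0.115,"claw":5},
    {"tx":0,"ty":0,"tz":0,"ax":0,"ay":0,"az":-0.115,"claw":5}
  ]
}}

```text
time_s: 8.53
tcp_pos: [0.6377, 0.0912, 0.18]
ee_rot: [[-0.983, 0.183, -0.006], [0.183, 0.983, -0.001], [0.006, -0.002, -1.0]]
wrist_force: [1.3, -0.7, -0.8]
gripper_width: 0.447
gripper_force: 0.0
```

>>> {"op": "drive_tool", "data": {
  "rows": [
    {"tx":0,"ty":0,"tz":0,"ax":0,"ay":0,"az":-0.11,"claw":5},
    {"tx":0,"ty":0,"tz":0,"ax":0,"ay":0,"az":-0.1,"claw":5},
    {"tx":0,"ty":0,"tz":0,"ax":0,"ay":0,"az":0,"claw":5},
    {"tx":0,"ty":0,"tz":0,"ax":0,"ay":0,"az":0,"claw":5}
  ]
}}

```text
time_s: 8.87
tcp_pos: [0.6386, 0.0914, 0.1804]
ee_rot: [[-1.0, -0.018, -0.004], [-0.018, 1.0, -0.001], [0.004, -0.001, -1.0]]
wrist_force: [-0.2, -0.1, 0.2]
gripper_width: 0.571
gripper_force: 0.0
```

```bash
cat > g.py <<'E'
from h import *
def grip():
  im,X=cloud('scene');hsv=cv2.cvtColor(im,cv2.COLOR_RGB2HSV)
  m=(abs(X[...,1]+.017)<.03)&(X[...,0]>.57)&(X[...,0]<.76)&(X[...,2]>.12)&(X[...,2]<.15)&(hsv[...,1]>100)
  P=X[m]; r=cv2.minAreaRect(P[:,:2].astype(np.float32))
  print('grip',m.sum(),np.median(P,0).round(4),r,np.percentile(P,[2,98],axis=0).round(4).tolist())
def tips():  # lowest dark points around tool
  im,X=cloud('scene');g=im.astype(int).sum(2);t=sense()['tcp_pos']
  m=(abs(X[...,0]-t[0])<.05)&(abs(X[...,1]-t[1])<.07)&(X[...,2]>t[2]-.03)&(X[...,2]<t[2]+.065)&(g<170)
  P=X[m];print('tips n',m.sum(),'zmin',np.percentile(P[:,2],[1,3,8]).round(4))
  L=P[(P[:,2]<np.percentile(P[:,2],3)+.03)]; print(np.percentile(L,[2,25,50,75,98],axis=0).round(4).tolist())
E
python3 -c "
from g import *
grip(); tips(); to(*W(-.045,0),.16)"
```

```text
grip 105 [ 0.654  -0.0187  0.1336] ((0.6907036304473877, -0.02386307343840599), (0.1334989070892334, 0.04707532003521919), 9.332951545715332) [[0.6231, -0.032, 0.1211], [0.7577, -0.0115, 0.1398]]
tips n 207 zmin [0.2011 0.2026 0.2065]
[[0.6346, 0.0567, 0.2013], [0.6477, 0.0633, 0.2113], [0.65, 0.1167, 0.219], [0.6517, 0.1206, 0.2262], [0.6543, 0.1258, 0.2325]]
t 8.9667 tcp [0.6392 0.0915 0.1809] yaw_y 91.06 tilt [ 0.002 -0.    -1.   ] shift cm [  0.33 -10.87   2.09] F [-0.3 -0.3  0.4] w 0.569
```

```bash
python3 -c "
from h import *
for n in('scene','top'):
  im,X=cloud(n);hsv=cv2.cvtColor(im,cv2.COLOR_RGB2HSV)
  m=(abs(X[...,1]+.017)<.02)&(X[...,0]>.58)&(X[...,0]<.68)&(X[...,2]>.11)&(X[...,2]<.15)&(hsv[...,1]>100)
  P=X[m]; print(n,m.sum(), np.percentile(P,[2,50,98],axis=0).round(4).tolist() if m.any() else '')
"
```

```text
scene 112 [[0.6222, -0.0251, 0.1123], [0.6537, -0.0183, 0.1328], [0.6638, -0.0104, 0.1366]]
top 73 [[0.6189, -0.0247, 0.1218], [0.6375, -0.0189, 0.137], [0.6574, -0.013, 0.1434]]
```

>>> {"op": "drive_tool", "data": {
  "rows": [
    {"tx":0,"ty":-3.6,"tz":0,"ax":0,"ay":0,"az":0,"claw":5},
    {"tx":0,"ty":-3.6,"tz":0,"ax":0,"ay":0,"az":0,"claw":5},
    {"tx":0,"ty":-2.6,"tz":0,"ax":0,"ay":0,"az":0,"claw":5},
    {"tx":0,"ty":-1,"tz":0,"ax":0,"ay":0,"az":0,"claw":5},
    {"tx":0,"ty":0,"tz":0,"ax":0,"ay":0,"az":0,"claw":5}
  ]
}}

```text
time_s: 9.48
tcp_pos: [0.642, -0.0186, 0.1815]
ee_rot: [[-1.0, -0.017, -0.0], [-0.017, 1.0, -0.0], [0.0, -0.0, -1.0]]
wrist_force: [-0.4, 0.4, -0.3]
gripper_width: 0.574
gripper_force: 0.0
```

```bash
python3 -c "
from g import *
tips(); im,X=cloud('scene'); save(im[180:360,240:440].repeat(3,0).repeat(3,1),'pics/p3.png'); to(*W(-.045,0),.16)"
```

```text
tips n 158 zmin [0.2029 0.205  0.2091]
[[0.6471, -0.0512, 0.2039], [0.6521, -0.0469, 0.2114], [0.6536, 0.007, 0.2206], [0.655, 0.0111, 0.2276], [0.6586, 0.0149, 0.2334]]
t 9.5833 tcp [ 0.6422 -0.0162  0.1815] yaw_y 91.13 tilt [ 0.  0. -1.] shift cm [ 0.44 -0.1   2.15] F [-0.8 -0.6  0.5] w 0.575
```

View pics/p3.png

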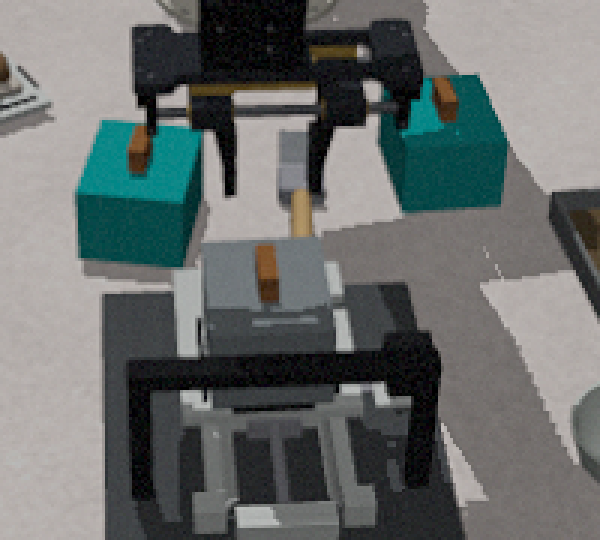

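The carrier is out: the grip is at crop (267,272), and the open fingers at (230,190) and (318,190) straddle it higher up and farther back. I descend.

>>> {"op": "drive_tool", "data": {
  "rows": [
    {"tx":0.4,"ty":-0.2,"tz":2,"ax":0,"ay":0,"az":0,"claw":5},
    {"tx":0,"ty":0,"tz":2,"ax":0,"ay":0,"az":0,"claw":5},
    {"tx":0,"ty":0,"tz":2,"ax":0,"ay":0,"az":0,"claw":5},
    {"tx":0,"ty":0,"tz":1.2,"ax":0,"ay":0,"az":0,"claw":5},
    {"tx":0,"ty":0,"tz":0.6,"ax":0,"ay":0,"az":0,"claw":5},
    {"tx":0,"ty":0,"tz":0.3,"ax":0,"ay":0,"az":0,"claw":5},
    {"tx":0,"ty":0,"tz":0,"ax":0,"ay":0,"az":0,"claw":5},
    {"tx":0,"ty":0,"tz":0,"ax":0,"ay":0,"az":0,"claw":5}
  ]
}}

```text
time_s: 10.25
tcp_pos: [0.639, -0.0178, 0.1014]
ee_rot: [[-1.0, -0.022, 0.002], [-0.022, 1.0, 0.0], [-0.002, 0.0, -1.0]]
wrist_force: [1.1, 0.8, 1.0]
gripper_width: 0.576
gripper_force: 0.0
```

```bash
python3 -c "
from g import *
tips(); to(.638,-.0185,.0965)"
```

```text
tips n 233 zmin [0.11   0.1148 0.1195]
[[0.6351, -0.062, 0.1103], [0.6504, -0.0251, 0.1246], [0.654, -0.0186, 0.1318], [0.6601, -0.0121, 0.1348], [0.6647, 0.0144, 0.1438]]
t 10.3 tcp [ 0.6391 -0.0179  0.1017] yaw_y 91.23 tilt [-0.002  0.    -1.   ] shift cm [ 0.11 -0.05  0.52] F [ 0.5 -0.8 -0.1] w 0.576
```

>>> {"op": "drive_tool", "data": {
  "rows": [
    {"tx":0,"ty":0,"tz":0.2,"ax":0,"ay":0,"az":0,"claw":5},
    {"tx":0,"ty":0,"tz":0.2,"ax":0,"ay":0,"az":0,"claw":5},
    {"tx":0,"ty":0,"tz":0,"ax":0,"ay":0,"az":0,"claw":5},
    {"tx":0,"ty":0,"tz":0,"ax":0,"ay":0,"az":0,"claw":1},
    {"tx":0,"ty":0,"tz":0,"ax":0,"ay":0,"az":0,"claw":1},
    {"tx":0,"ty":0,"tz":0,"ax":0,"ay":0,"az":0,"claw":1},
    {"tx":0,"ty":0,"tz":0,"ax":0,"ay":0,"az":0,"claw":1},
    {"tx":0,"ty":0,"tz":0,"ax":0,"ay":0,"az":0,"claw":0.5},
    {"tx":0,"ty":0,"tz":0,"ax":0,"ay":0,"az":0,"claw":0.5},
    {"tx":0,"ty":0,"tz":0,"ax":0,"ay":0,"az":0,"claw":0.5}
  ]
}}

```text
time_s: 11.13
tcp_pos: [0.6383, -0.0183, 0.0965]
ee_rot: [[-1.0, -0.021, -0.0], [-0.021, 1.0, 0.0], [0.0, 0.0, -1.0]]
wrist_force: [-0.1, -1.0, 0.5]
gripper_width: 0.159
gripper_force: 29.9
```

>>> {"op": "drive_tool", "data": {
  "rows": [
    {"tx":0,"ty":0,"tz":0,"ax":0,"ay":0,"az":0,"claw":0.5},
    {"tx":0,"ty":0,"tz":0,"ax":0,"ay":0,"az":0,"claw":0.5}
  ]
}}

```text
time_s: 11.3
tcp_pos: [0.6383, -0.0183, 0.0965]
ee_rot: [[-1.0, -0.021, -0.0], [-0.021, 1.0, 0.0], [0.0, 0.0, -1.0]]
wrist_force: [-0.6, 0.6, 0.2]
gripper_width: 0.163
gripper_force: 29.9
```

>>> {"op": "drive_tool", "data": {
  "rows": [
    {"tx":0,"ty":0,"tz":-0.4,"ax":0,"ay":0,"az":0,"claw":0.5},
    {"tx":0,"ty":0,"tz":-0.7,"ax":0,"ay":0,"az":0,"claw":0.5},
    {"tx":0,"ty":0,"tz":-1,"ax":0,"ay":0,"az":0,"claw":0.5},
    {"tx":0,"ty":0,"tz":-1.4,"ax":0,"ay":0,"az":0,"claw":0.5},
    {"tx":0,"ty":0,"tz":-1.5,"ax":0,"ay":0,"az":0,"claw":0.5},
    {"tx":0,"ty":0,"tz":-1.5,"ax":0,"ay":0,"az":0,"claw":0.5},
    {"tx":0,"ty":0,"tz":-1.5,"ax":0,"ay":0,"az":0,"claw":0.5},
    {"tx":0,"ty":0,"tz":-1.5,"ax":0,"ay":0,"az":0,"claw":0.5},
    {"tx":0,"ty":0,"tz":-1,"ax":0,"ay":0,"az":0,"claw":0.5},
    {"tx":0,"ty":0,"tz":0,"ax":0,"ay":0,"az":0,"claw":0.5}
  ]
}}

```text
time_s: 12.13
tcp_pos: [0.6399, -0.0184, 0.2052]
ee_rot: [[-1.0, -0.021, 0.006], [-0.021, 1.0, 0.0], [-0.006, 0.0, -1.0]]
wrist_force: [0.1, -0.2, -1.0]
gripper_width: 0.159
gripper_force: 29.9
```

```bash
python3 -c "
from g import *
im,X=cloud('scene'); save(im[160:360,240:440].repeat(3,0).repeat(3,1),'pics/p4.png'); to(.442,-.3696,.20)"
```

```text
t 12.1833 tcp [ 0.639  -0.0183  0.2033] yaw_y 91.19 tilt [-0.003  0.001 -1.   ] shift cm [ 20.42 -34.72   0.24] F [ 0.4 -0.1 -2.4] w 0.16
```

View pics/p4.png

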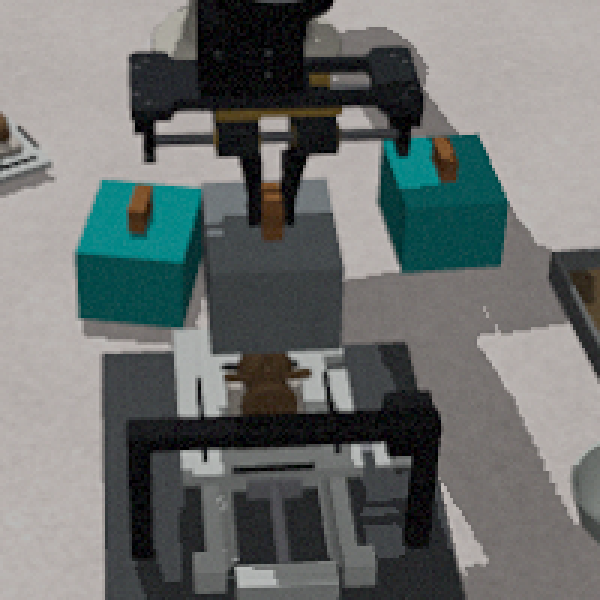

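The cover is held upright at crop (272,240) and the fossil below, at (270,380), is untouched. Now to the mat.

>>> {"op": "drive_tool", "data": {
  "rows": [
    {"tx":0.8,"ty":-1.4,"tz":0,"ax":0,"ay":0,"az":0,"claw":0.5},
    {"tx":1.6,"ty":-2.7,"tz":0,"ax":0,"ay":0,"az":0,"claw":0.5},
    {"tx":1.7,"ty":-2.9,"tz":0,"ax":0,"ay":0,"az":0,"claw":0.5},
    {"tx":1.7,"ty":-2.9,"tz":0,"ax":0,"ay":0,"az":0,"claw":0.5},
    {"tx":1.7,"ty":-2.9,"tz":0,"ax":0,"ay":0,"az":0,"claw":0.5},
    {"tx":1.7,"ty":-2.9,"tz":0,"ax":0,"ay":0,"az":0,"claw":0.5},
    {"tx":1.7,"ty":-2.9,"tz":0,"ax":0,"ay":0,"az":0,"claw":0.5},
    {"tx":1.7,"ty":-2.9,"tz":0,"ax":0,"ay":0,"az":0,"claw":0.5},
    {"tx":1.7,"ty":-2.9,"tz":0,"ax":0,"ay":0,"az":0,"claw":0.5},
    {"tx":1.7,"ty":-2.9,"tz":0,"ax":0,"ay":0,"az":0,"claw":0.5}
  ]
}}

```text
time_s: 13.02
tcp_pos: [0.4817, -0.2959, 0.2004]
ee_rot: [[-1.0, -0.02, -0.002], [-0.02, 1.0, 0.001], [0.002, 0.001, -1.0]]
wrist_force: [0.8, -0.7, -1.5]
gripper_width: 0.157
gripper_force: 29.9
```

>>> {"op": "drive_tool", "data": {
  "rows": [
    {"tx":1.7,"ty":-2.9,"tz":0,"ax":0,"ay":0,"az":0,"claw":0.5},
    {"tx":1.7,"ty":-2.9,"tz":0,"ax":0,"ay":0,"az":0,"claw":0.5},
    {"tx":1,"ty":-1.6,"tz":0,"ax":0,"ay":0,"az":0,"claw":0.5},
    {"tx":0,"ty":0,"tz":0,"ax":0,"ay":0,"az":0,"claw":0.5},
    {"tx":0,"ty":0,"tz":0,"ax":0,"ay":0,"az":0,"claw":0.5}
  ]
}}

```text
time_s: 13.43
tcp_pos: [0.4399, -0.3702, 0.2003]
ee_rot: [[-1.0, -0.018, -0.002], [-0.018, 1.0, 0.001], [0.002, 0.001, -1.0]]
wrist_force: [0.8, 0.9, -2.2]
gripper_width: 0.16
gripper_force: 29.9
```

```bash
python3 -c "
from g import *
to(.442,-.3696,.0565)
im,X=cloud('scene')
m=(abs(X[...,0]-.442)<.1)&(abs(X[...,1]+.37)<.1)&(X[...,2]>.05)&(X[...,2]<.24)
P=X[m];g=im[m].astype(int).sum(1);P=P[(g>150)]
print(np.percentile(P,[1,50,99],axis=0).round(3).tolist())"
```

```text
t 13.4333 tcp [ 0.4399 -0.3702  0.2003] yaw_y 91.03 tilt [ 0.002  0.001 -1.   ] shift cm [-0.24  0.03 14.38] F [ 0.8  0.9 -2.2] w 0.16
[[0.39, -0.413, 0.147], [0.495, -0.365, 0.207], [0.502, -0.325, 0.238]]
```

>>> {"op": "drive_tool", "data": {
  "rows": [
    {"tx":0,"ty":0,"tz":1,"ax":0,"ay":0,"az":0,"claw":0.5},
    {"tx":0,"ty":0,"tz":2.2,"ax":0,"ay":0,"az":0,"claw":0.5},
    {"tx":0,"ty":0,"tz":2.5,"ax":0,"ay":0,"az":0,"claw":0.5},
    {"tx":0,"ty":0,"tz":2.5,"ax":0,"ay":0,"az":0,"claw":0.5},
    {"tx":0,"ty":0,"tz":2.2,"ax":0,"ay":0,"az":0,"claw":0.5},
    {"tx":0,"ty":0,"tz":1.5,"ax":0,"ay":0,"az":0,"claw":0.5},
    {"tx":0,"ty":0,"tz":1,"ax":0,"ay":0,"az":0,"claw":0.5},
    {"tx":0,"ty":0,"tz":0.5,"ax":0,"ay":0,"az":0,"claw":0.5},
    {"tx":0,"ty":0,"tz":0,"ax":0,"ay":0,"az":0,"claw":0.5},
    {"tx":0,"ty":0,"tz":0,"ax":0,"ay":0,"az":0,"claw":0.5}
  ]
}}

```text
time_s: 14.32
tcp_pos: [0.4423, -0.3695, 0.068]
ee_rot: [[-1.0, -0.022, 0.001], [-0.022, 1.0, -0.001], [-0.001, -0.001, -1.0]]
wrist_force: [0.1, -0.3, -2.3]
gripper_width: 0.159
gripper_force: 29.9
```

>>> {"op": "drive_tool", "data": {
  "rows": [
    {"tx":0,"ty":0,"tz":0.2,"ax":0,"ay":0,"az":0,"claw":0.5},
    {"tx":0,"ty":0,"tz":0.2,"ax":0,"ay":0,"az":0,"claw":0.5},
    {"tx":0,"ty":0,"tz":0,"ax":0,"ay":0,"az":0,"claw":0.5},
    {"tx":0,"ty":0,"tz":0,"ax":0,"ay":0,"az":0,"claw":0.5}
  ]
}}

```text
time_s: 14.65
tcp_pos: [0.4417, -0.3697, 0.064]
ee_rot: [[-1.0, -0.021, 0.001], [-0.021, 1.0, -0.0], [-0.001, -0.0, -1.0]]
wrist_force: [0.5, 0.6, -1.9]
gripper_width: 0.153
gripper_force: 29.9
```

```bash
python3 -c "
from g import *
to(.442,-.3696,.0565)
im,X=cloud('scene')
m=(abs(X[...,0]-.447)<.07)&(abs(X[...,1]+.369)<.06)&(X[...,2]>.06)&(X[...,2]<.085)
print('top',m.sum(),np.median(X[m],0).round(4))"
```

```text
t 14.65 tcp [ 0.4417 -0.3697  0.064 ] yaw_y 91.19 tilt [-0.001 -0.    -1.   ] shift cm [-0.03  0.01  0.75] F [ 0.5  0.6 -1.9] w 0.153
top 993 [ 0.4711 -0.3606  0.0778]
```

>>> {"op": "drive_tool", "data": {
  "rows": [
    {"tx":0,"ty":0,"tz":0.2,"ax":0,"ay":0,"az":0,"claw":0.5},
    {"tx":0,"ty":0,"tz":0.2,"ax":0,"ay":0,"az":0,"claw":0.5},
    {"tx":0,"ty":0,"tz":0.1,"ax":0,"ay":0,"az":0,"claw":0.5},
    {"tx":0,"ty":0,"tz":0,"ax":0,"ay":0,"az":0,"claw":0.5},
    {"tx":0,"ty":0,"tz":0,"ax":0,"ay":0,"az":0,"claw":0.5}
  ]
}}

```text
time_s: 15.12
tcp_pos: [0.4415, -0.3696, 0.0584]
ee_rot: [[-1.0, -0.021, -0.0], [-0.021, 1.0, 0.0], [0.0, 0.0, -1.0]]
wrist_force: [-0.2, -0.9, -1.9]
gripper_width: 0.162
gripper_force: 29.9
```

>>> {"op": "drive_tool", "data": {
  "rows": [
    {"tx":0,"ty":0,"tz":0.1,"ax":0,"ay":0,"az":0,"claw":0.5},
    {"tx":0,"ty":0,"tz":0.1,"ax":0,"ay":0,"az":0,"claw":0.5},
    {"tx":0,"ty":0,"tz":0,"ax":0,"ay":0,"az":0,"claw":0.5},
    {"tx":0,"ty":0,"tz":0,"ax":0,"ay":0,"az":0,"claw":0.5}
  ]
}}

```text
time_s: 15.45
tcp_pos: [0.4415, -0.3696, 0.0565]
ee_rot: [[-1.0, -0.021, -0.0], [-0.021, 1.0, 0.0], [0.0, 0.0, -1.0]]
wrist_force: [0.6, -0.2, -1.5]
gripper_width: 0.155
gripper_force: 29.9
```

>>> {"op": "drive_tool", "data": {
  "rows": [
    {"tx":0,"ty":0,"tz":0.1,"ax":0,"ay":0,"az":0,"claw":0.5},
    {"tx":0,"ty":0,"tz":0.1,"ax":0,"ay":0,"az":0,"claw":0.5},
    {"tx":0,"ty":0,"tz":0,"ax":0,"ay":0,"az":0,"claw":0.5},
    {"tx":0,"ty":0,"tz":0,"ax":0,"ay":0,"az":0,"claw":0.5}
  ]
}}

```text
time_s: 15.78
tcp_pos: [0.4418, -0.3695, 0.0561]
ee_rot: [[-1.0, -0.021, 0.0], [-0.021, 1.0, -0.0], [-0.0, -0.001, -1.0]]
wrist_force: [-1.6, 2.8, 5.4]
gripper_width: 0.159
gripper_force: 29.9
```

```bash
python3 -c "
from g import *
to(.442,-.3696,.0565); print(sense()['wrist_force'])
im,X=cloud('scene')
m=(abs(X[...,0]-.457)<.05)&(abs(X[...,1]+.369)<.04)&(X[...,2]>.06)&(X[...,2]<.085)
print('top',m.sum(),np.median(X[m],0).round(4))"
```

```text
t 15.7833 tcp [ 0.4418 -0.3695  0.0561] yaw_y 91.23 tilt [-0.    -0.001 -1.   ] shift cm [-0.02 -0.01 -0.04] F [-1.6  2.8  5.4] w 0.159
[-1.55097796  2.77588073  5.40653105]
top 705 [ 0.4702 -0.3658  0.0709]
```

>>> {"op": "drive_tool", "data": {
  "rows": [
    {"tx":0,"ty":0,"tz":0,"ax":0,"ay":0,"az":0,"claw":5},
    {"tx":0,"ty":0,"tz":0,"ax":0,"ay":0,"az":0,"claw":5},
    {"tx":0,"ty":0,"tz":0,"ax":0,"ay":0,"az":0,"claw":5},
    {"tx":0,"ty":0,"tz":0,"ax":0,"ay":0,"az":0,"claw":5},
    {"tx":0,"ty":0,"tz":-1,"ax":0,"ay":0,"az":0,"claw":5},
    {"tx":0,"ty":0,"tz":-2,"ax":0,"ay":0,"az":0,"claw":5},
    {"tx":0,"ty":0,"tz":-3,"ax":0,"ay":0,"az":0,"claw":0},
    {"tx":0,"ty":0,"tz":-3,"ax":0,"ay":0,"az":0,"claw":0},
    {"tx":0,"ty":0,"tz":-3,"ax":0,"ay":0,"az":0,"claw":0},
    {"tx":0,"ty":0,"tz":0,"ax":0,"ay":0,"az":0,"claw":0}
  ]
}}

```text
time_s: 16.67
tcp_pos: [0.445, -0.3722, 0.1825]
ee_rot: [[-1.0, -0.022, 0.011], [-0.022, 1.0, -0.008], [-0.011, -0.009, -1.0]]
wrist_force: [0.9, -0.4, 0.2]
gripper_width: 0.353
gripper_force: 0.0
```

```bash
python3 -c "
from g import *
im,X=cloud('top')
m=(abs(X[...,0]-.54)<.06)&(abs(X[...,1]+.02)<.06)&(X[...,2]>.060)&(X[...,2]<.08)
print('tab',m.sum(),np.percentile(X[m],[2,50,98],axis=0).round(4).tolist(), W(-.155,0))
for a in ((.38,.50,-.2,-.03),(.40,.53,.0,.1)):
  m=(X[...,0]>a[0])&(X[...,0]<a[1])&(X[...,1]>a[2])&(X[...,1]<a[3])&(X[...,2]>.012)
  print('near',m.sum(),np.percentile(X[m],[1,50,99],axis=0).round(3).tolist())
to(*W(-.190,0),.155)
im,X=cloud('scene'); save(im[180:380,130:390].repeat(3,0).repeat(3,1),'pics/p5.png')"
```

```text
tab 69 [[0.5292, -0.0535, 0.0654], [0.5327, -0.0202, 0.0711], [0.5361, 0.013, 0.0763]] [ 0.52784633 -0.01978372]
near 2588 [[0.381, -0.199, 0.063], [0.425, -0.157, 0.571], [0.498, -0.066, 0.625]]
near 237 [[0.4, 0.001, 0.012], [0.459, 0.026, 0.02], [0.529, 0.097, 0.074]]
t 16.7167 tcp [ 0.4438 -0.371   0.1793] yaw_y 91.22 tilt [-0.008 -0.005 -1.   ] shift cm [-5.63 34.94  2.3 ] F [-0.2  0.7 -0.3] w 0.313
```

View pics/p5.png

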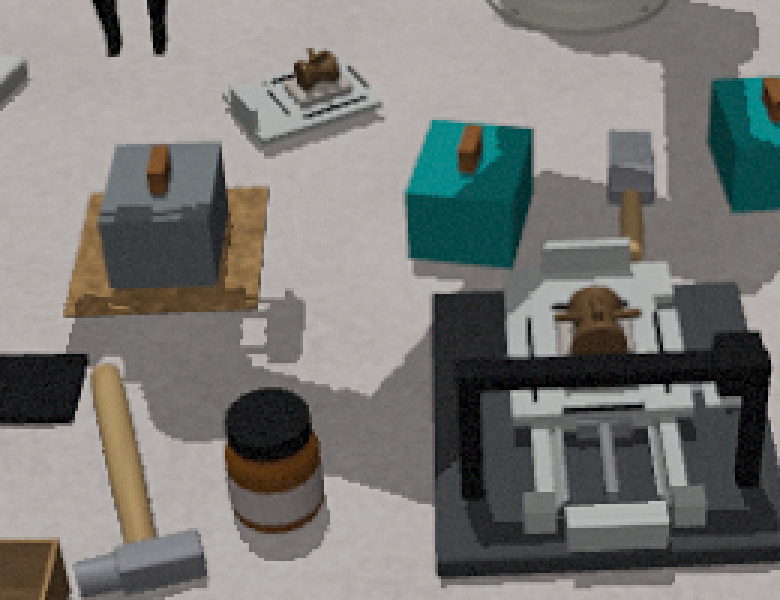

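The cover stands upright on the mat at crop (165,215). The carrier is released with the bare fossil at (595,320), and the tab at (587,258) is clear. Next I go in front of the tab.

>>> {"op": "drive_tool", "data": {
  "rows": [
    {"tx":-0.56,"ty":3.5,"tz":0,"ax":0,"ay":0,"az":0,"claw":0},
    {"tx":-0.56,"ty":3.5,"tz":0,"ax":0,"ay":0,"az":0,"claw":0},
    {"tx":-0.56,"ty":3.5,"tz":0,"ax":0,"ay":0,"az":0,"claw":0},
    {"tx":-0.56,"ty":3.5,"tz":0,"ax":0,"ay":0,"az":0,"claw":0},
    {"tx":-0.56,"ty":3.5,"tz":0,"ax":0,"ay":0,"az":0,"claw":0},
    {"tx":-0.56,"ty":3.5,"tz":0,"ax":0,"ay":0,"az":0,"claw":0},
    {"tx":-0.56,"ty":3.5,"tz":0,"ax":0,"ay":0,"az":0,"claw":0},
    {"tx":-0.56,"ty":3.5,"tz":0,"ax":0,"ay":0,"az":0,"claw":0},
    {"tx":-0.56,"ty":3.5,"tz":0,"ax":0,"ay":0,"az":0,"claw":0},
    {"tx":-0.56,"ty":3.5,"tz":0,"ax":0,"ay":0,"az":0,"claw":0}
  ]
}}

```text
time_s: 17.6
tcp_pos: [0.4893, -0.0169, 0.1735]
ee_rot: [[-1.0, -0.021, -0.002], [-0.021, 1.0, -0.0], [0.002, -0.0, -1.0]]
wrist_force: [1.2, -0.3, 0.8]
gripper_width: 0.0
gripper_force: 0.0
```

>>> {"op": "drive_tool", "data": {
  "rows": [
    {"tx":0,"ty":0,"tz":0,"ax":0,"ay":0,"az":0,"claw":0},
    {"tx":0,"ty":0,"tz":0,"ax":0,"ay":0,"az":0,"claw":0}
  ]
}}

```text
time_s: 17.77
tcp_pos: [0.4897, -0.017, 0.1735]
ee_rot: [[-1.0, -0.024, -0.003], [-0.024, 1.0, -0.0], [0.003, -0.0, -1.0]]
wrist_force: [-0.1, 0.2, -1.1]
gripper_width: 0.003
gripper_force: 0.0
```

```bash
python3 -c "
from g import *
tips(); to(*W(-.190,0),.033)"
```

```text
tips n 136 zmin [0.196  0.1987 0.2002]
[[0.4952, -0.0251, 0.1964], [0.4997, -0.0204, 0.2059], [0.5021, -0.0172, 0.2139], [0.5035, -0.0128, 0.2206], [0.5068, -0.0084, 0.228]]
t 17.8167 tcp [ 0.4895 -0.018   0.1736] yaw_y 91.28 tilt [ 0.003 -0.001 -1.   ] shift cm [-0.36 -0.25 14.05] F [ 0.  -0.7 -0.9] w 0.01
```

>>> {"op": "drive_tool", "data": {
  "rows": [
    {"tx":0,"ty":-0.2,"tz":3,"ax":0,"ay":0,"az":0,"claw":0},
    {"tx":0,"ty":0,"tz":3,"ax":0,"ay":0,"az":0,"claw":0},
    {"tx":0,"ty":0,"tz":3,"ax":0,"ay":0,"az":0,"claw":0},
    {"tx":0,"ty":0,"tz":2.5,"ax":0,"ay":0,"az":0,"claw":0},
    {"tx":0,"ty":0,"tz":1.5,"ax":0,"ay":0,"az":0,"claw":0},
    {"tx":0,"ty":0,"tz":1,"ax":0,"ay":0,"az":0,"claw":0},
    {"tx":0,"ty":0,"tz":0,"ax":0,"ay":0,"az":0,"claw":0},
    {"tx":-0.8,"ty":0,"tz":0,"ax":0,"ay":0,"az":0,"claw":0},
    {"tx":-0.8,"ty":0,"tz":0,"ax":0,"ay":0,"az":0,"claw":0},
    {"tx":0,"ty":0,"tz":0,"ax":0,"ay":0,"az":0,"claw":0}
  ]
}}

```text
time_s: 18.65
tcp_pos: [0.5096, -0.0202, 0.0358]
ee_rot: [[-1.0, -0.021, 0.004], [-0.021, 1.0, 0.0], [-0.004, 0.0, -1.0]]
wrist_force: [-0.7, 0.4, -0.0]
gripper_width: 0.003
gripper_force: 0.0
```

>>> {"op": "drive_tool", "data": {
  "rows": [
    {"tx":-0.4,"ty":0,"tz":0,"ax":0,"ay":0,"az":0,"claw":0},
    {"tx":-0.4,"ty":0,"tz":0,"ax":0,"ay":0,"az":0,"claw":0},
    {"tx":-0.4,"ty":0,"tz":0,"ax":0,"ay":0,"az":0,"claw":0},
    {"tx":-0.4,"ty":0,"tz":0,"ax":0,"ay":0,"az":0,"claw":0},
    {"tx":-0.4,"ty":0,"tz":0,"ax":0,"ay":0,"az":0,"claw":0}
  ]
}}

```text
time_s: 19.07
tcp_pos: [0.5215, -0.0202, 0.0339]
ee_rot: [[-1.0, -0.02, -0.011], [-0.02, 1.0, -0.001], [0.011, -0.001, -1.0]]
wrist_force: [-10.8, 2.7, 6.8]
gripper_width: 0.009
gripper_force: 5.4
```

```bash
cat >> g.py <<'E'
def tab():
  im,X=cloud('scene')
  m=(X[...,0]>.51)&(X[...,0]<.65)&(abs(X[...,1]+.02)<.03)&(X[...,2]>.063)&(X[...,2]<.08)&(im.astype(int).sum(2)>250)
  print('tab n',m.sum(),np.percentile(X[m],[5,50,95],axis=0).round(4).tolist(),'home centre',W(-.081,0))
E
python3 -c "
from g import *
tab(); to(*W(-.10,0),.033)"
```

```text
tab n 91 [[0.5331, -0.0469, 0.0636], [0.5409, -0.0193, 0.0666], [0.5466, 0.0067, 0.0707]] home centre [ 0.60182728 -0.01810486]
t 19.1167 tcp [ 0.5224 -0.0202  0.034 ] yaw_y 91.15 tilt [ 0.01  -0.001 -1.   ] shift cm [-6.04  0.04  0.04] F [-6.6  0.3  4.4] w 0.004
```

>>> {"op": "drive_tool", "data": {
  "rows": [
    {"tx":-0.5,"ty":0,"tz":0,"ax":0,"ay":0,"az":0,"claw":0},
    {"tx":-0.5,"ty":0,"tz":0,"ax":0,"ay":0,"az":0,"claw":0},
    {"tx":-0.5,"ty":0,"tz":0,"ax":0,"ay":0,"az":0,"claw":0},
    {"tx":-0.5,"ty":0,"tz":0,"ax":0,"ay":0,"az":0,"claw":0},
    {"tx":-0.5,"ty":0,"tz":0,"ax":0,"ay":0,"az":0,"claw":0},
    {"tx":-0.5,"ty":0,"tz":0,"ax":0,"ay":0,"az":0,"claw":0}
  ]
}}

```text
time_s: 19.62
tcp_pos: [0.5499, -0.0195, 0.0338]
ee_rot: [[-1.0, -0.02, -0.014], [-0.02, 1.0, -0.001], [0.014, -0.001, -1.0]]
wrist_force: [-12.8, 3.2, 10.3]
gripper_width: 0.005
gripper_force: 6.3
```

>>> {"op": "drive_tool", "data": {
  "rows": [
    {"tx":-0.4,"ty":0,"tz":0,"ax":0,"ay":0,"az":0,"claw":0},
    {"tx":-0.4,"ty":0,"tz":0,"ax":0,"ay":0,"az":0,"claw":0},
    {"tx":-0.4,"ty":0,"tz":0,"ax":0,"ay":0,"az":0,"claw":0},
    {"tx":-0.4,"ty":0,"tz":0,"ax":0,"ay":0,"az":0,"claw":0},
    {"tx":-0.4,"ty":0,"tz":0,"ax":0,"ay":0,"az":0,"claw":0}
  ]
}}

```text
time_s: 20.03
tcp_pos: [0.5699, -0.0191, 0.0338]
ee_rot: [[-1.0, -0.02, -0.014], [-0.02, 1.0, -0.001], [0.014, -0.001, -1.0]]
wrist_force: [-12.9, 3.6, 9.3]
gripper_width: 0.004
gripper_force: 6.2
```

```bash
python3 -c "
from g import *
tab(); to(*W(-.097,0),.033)"
```

```text
tab n 102 [[0.581, -0.0476, 0.0633], [0.5891, -0.0218, 0.0669], [0.5941, 0.0053, 0.0694]] home centre [ 0.60182728 -0.01810486]
t 20.0833 tcp [ 0.5713 -0.019   0.0339] yaw_y 91.15 tilt [ 0.012 -0.001 -1.   ] shift cm [-1.45  0.03  0.07] F [-8.1  0.2  5.4] w 0.005
```

>>> {"op": "drive_tool", "data": {
  "rows": [
    {"tx":-0.3,"ty":0,"tz":0,"ax":0,"ay":0,"az":0,"claw":0},
    {"tx":-0.3,"ty":0,"tz":0,"ax":0,"ay":0,"az":0,"claw":0},
    {"tx":-0.3,"ty":0,"tz":0,"ax":0,"ay":0,"az":0,"claw":0},
    {"tx":-0.2,"ty":0,"tz":0,"ax":0,"ay":0,"az":0,"claw":0},
    {"tx":0,"ty":0,"tz":0,"ax":0,"ay":0,"az":0,"claw":0}
  ]
}}

```text
time_s: 20.5
tcp_pos: [0.582, -0.0187, 0.0338]
ee_rot: [[-1.0, -0.02, -0.012], [-0.02, 1.0, -0.001], [0.012, -0.001, -1.0]]
wrist_force: [-10.4, 2.0, 6.6]
gripper_width: 0.006
gripper_force: 5.1
```

>>> {"op": "drive_tool", "data": {
  "rows": [
    {"tx":-0.1,"ty":0,"tz":0,"ax":0,"ay":0,"az":0,"claw":0},
    {"tx":-0.1,"ty":0,"tz":0,"ax":0,"ay":0,"az":0,"claw":0},
    {"tx":-0.1,"ty":0,"tz":0,"ax":0,"ay":0,"az":0,"claw":0},
    {"tx":0,"ty":0,"tz":0,"ax":0,"ay":0,"az":0,"claw":0}
  ]
}}

```text
time_s: 20.83
tcp_pos: [0.5847, -0.0187, 0.0338]
ee_rot: [[-1.0, -0.02, -0.012], [-0.02, 1.0, -0.001], [0.012, -0.001, -1.0]]
wrist_force: [-10.9, 2.7, 6.7]
gripper_width: 0.006
gripper_force: 5.3
```

```bash
cat >> g.py <<'E'
def pad():
  im,X=cloud('top')
  m=(abs(X[...,0]-.646)<.014)&(abs(X[...,1]-.0885)<.013)&(X[...,2]>.03)&(X[...,2]<.09)
  print('pad z',m.sum(),np.median(X[m],0).round(4))
  m=(abs(X[...,0]-.63)<.15)&(abs(X[...,1]+.02)<.03)&(X[...,2]>.063)&(X[...,2]<.08)&(X[...,0]<.62)&(im.astype(int).sum(2)>250)
  if m.any(): print('tab top-cam',m.sum(),np.median(X[m],0).round(4))
E
python3 -c "
from g import *
tab(); pad(); to(*W(-.097,0),.033)"
```

```text
tab n 99 [[0.5977, -0.0458, 0.0635], [0.6039, -0.0183, 0.0664], [0.6084, 0.0068, 0.0697]] home centre [ 0.60182728 -0.01810486]
pad z 0 [nan nan nan]
t 20.9333 tcp [ 0.5847 -0.0187  0.0338] yaw_y 91.15 tilt [ 0.012 -0.001 -1.   ] shift cm [-0.12  0.02  0.08] F [-10.    2.    6.2] w 0.007
  return _methods._mean(a, axis=axis, dtype=dtype,
  ret = um.true_divide(
```

>>> {"op": "drive_tool", "data": {
  "rows": [
    {"tx":-0.1,"ty":0,"tz":0,"ax":0,"ay":0,"az":0,"claw":0},
    {"tx":-0.1,"ty":0,"tz":0,"ax":0,"ay":0,"az":0,"claw":0},
    {"tx":0,"ty":0,"tz":0,"ax":0,"ay":0,"az":0,"claw":0},
    {"tx":0,"ty":0,"tz":0,"ax":0,"ay":0,"az":0,"claw":0}
  ]
}}

```text
time_s: 21.27
tcp_pos: [0.5867, -0.0185, 0.0336]
ee_rot: [[-1.0, -0.02, -0.012], [-0.02, 1.0, -0.001], [0.012, -0.001, -1.0]]
wrist_force: [-10.8, 3.2, 6.1]
gripper_width: 0.007
gripper_force: 5.1
```

```bash
cat >> g.py <<'E'
def padz():
  im,X=cloud('scene')
  m=(abs(X[...,0]-.646)<.013)&(abs(X[...,1]-.0885)<.012)&(X[...,2]>.035)&(X[...,2]<.09)
  print('pad z',m.sum(),np.percentile(X[m][:,2],[10,50,90]).round(4))
E
python3 -c "
from g import *
tab(); padz(); to(*W(-.097,0),.033)"
```

```text
tab n 97 [[0.6002, -0.0458, 0.0636], [0.6065, -0.0228, 0.0666], [0.6111, 0.0068, 0.07]] home centre [ 0.60182728 -0.01810486]
pad z 79 [0.0629 0.0645 0.0674]
t 21.3667 tcp [ 0.5867 -0.0185  0.0337] yaw_y 91.14 tilt [ 0.012 -0.    -1.   ] shift cm [0.08 0.   0.07] F [-10.9   2.8   6. ] w 0.005
```

The pad is back up at z 65 mm, so the catch has clicked. I give 1 mm more and then back off to check that it holds.

>>> {"op": "drive_tool", "data": {
  "rows": [
    {"tx":-0.1,"ty":0,"tz":0,"ax":0,"ay":0,"az":0,"claw":0},
    {"tx":0,"ty":0,"tz":0,"ax":0,"ay":0,"az":0,"claw":0},
    {"tx":0,"ty":0,"tz":0,"ax":0,"ay":0,"az":0,"claw":0}
  ]
}}

```text
time_s: 21.62
tcp_pos: [0.5875, -0.0184, 0.0337]
ee_rot: [[-1.0, -0.02, -0.012], [-0.02, 1.0, -0.001], [0.012, -0.001, -1.0]]
wrist_force: [-11.2, 3.1, 6.5]
gripper_width: 0.004
gripper_force: 5.3
```

>>> {"op": "drive_tool", "data": {
  "rows": [
    {"tx":0.3,"ty":0,"tz":0,"ax":0,"ay":0,"az":0,"claw":0},
    {"tx":0.5,"ty":0,"tz":0,"ax":0,"ay":0,"az":0,"claw":0},
    {"tx":1,"ty":0,"tz":0,"ax":0,"ay":0,"az":0,"claw":0},
    {"tx":1.5,"ty":0,"tz":0,"ax":0,"ay":0,"az":0,"claw":0},
    {"tx":2,"ty":0,"tz":0,"ax":0,"ay":0,"az":0,"claw":0},
    {"tx":1,"ty":0,"tz":-2,"ax":0,"ay":0,"az":0,"claw":0},
    {"tx":0,"ty":0,"tz":-4,"ax":0,"ay":0,"az":0,"claw":0},
    {"tx":0,"ty":0,"tz":-4,"ax":0,"ay":0,"az":0,"claw":0},
    {"tx":0,"ty":0,"tz":-4,"ax":0,"ay":0,"az":0,"claw":0},
    {"tx":0,"ty":0,"tz":0,"ax":0,"ay":0,"az":0,"claw":0}
  ]
}}

```text
time_s: 22.45
tcp_pos: [0.5364, -0.0192, 0.1841]
ee_rot: [[-1.0, -0.023, 0.019], [-0.023, 1.0, 0.001], [-0.019, 0.001, -1.0]]
wrist_force: [1.2, 0.5, 0.7]
gripper_width: 0.002
gripper_force: 0.0
```

```bash
python3 -c "
from g import *
tab(); padz(); im,X=cloud('scene'); save(im[160:400,120:400].repeat(2,0).repeat(2,1),'pics/p6.png'); to(.5,-.02,.17)"
```

```text
tab n 93 [[0.5992, -0.0459, 0.0632], [0.6055, -0.0226, 0.0664], [0.6102, 0.0067, 0.0693]] home centre [ 0.60182728 -0.01810486]
pad z 80 [0.0634 0.0652 0.0672]
t 22.6 tcp [ 0.5305 -0.0194  0.1749] yaw_y 91.18 tilt [-0.002  0.001 -1.   ] shift cm [3.05 0.   0.48] F [-0.6 -0.5 -0.6] w 0.009
```

View pics/p6.png

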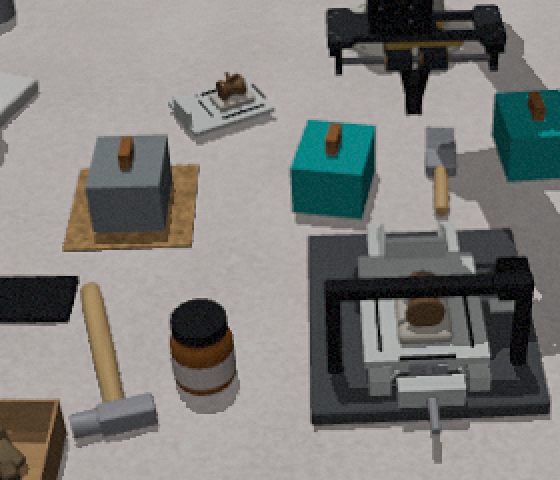

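The carrier has stayed home: the tab is at x 0.6055 with the spring no longer opposed and the pad is up. The cover is upright on the mat at crop (130,185), and nothing else has moved.

```bash
python3 -c "
from station import finish_job
print(finish_job())"
```

```text
the job is handed in; nothing more can be done
None
```

The carrier is back home and held by the catch, the cover stands upright on the cork mat, and the job was handed in at about 22.6 s. The fossil and the other things on the table look undisturbed in the last picture.

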